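Switch on the microscope's supply unit in order

ROBOT

A 7-joint arm with a two-finger parallel gripper is mounted at the origin on the work surface. World frame = base frame: x ahead of the robot, y to its left, z up, the work surface at z = 0. Lengths are in mm, angles in rad, forces in N, time in s.
With the tool pointing down it reaches from about 400 to 875 mm from the base axis. Payload 4.4 kg.
Tool frame: the origin (TCP) lies at the very end of the fingers, on their centre line; the grasp point (between the pads) lies ctrl.grip_point_offset behind it (ctrl.grip_point_offset is the distance from the TCP to the grasp point, in mm); z points along the fingers, y is the line along which they close (so a half turn about z gives the same grasp; the last joint's range is limited). The gripper opens to 85 mm and grips with 20 to 120 N. Pads are 22 mm wide; open, the fingers measure 114 mm over their backs; the gripper's body (76 mm by 85 mm) begins 54 mm behind the grasp point. The pads swing forward as they close: fully open they stand 13 mm farther back than shut.
Start: joints at [-1.254, 0.628, 0.038, 1.517, -0.027, 0.996, -0.02], TCP at [242.765, 602.978, 231.313] pointing down, gripper open.
Joint ranges: [-3.06, 3.06], [-0.37, 2.12], [-1.25, 1.32], [0.18, 2.47], [-1.1, 4.24], [0.23, 1.98], [-2.94, 2.94]. Speed limits (rad/s): [2.57, 2.57, 3.14, 3.14, 3.14, 3.14, 3.14].

INTERFACE

Orientations are given as [roll, pitch, yaw] about the fixed x, y, z axes, in that order (R = Rz(yaw) Ry(pitch) Rx(roll)).
In Python, from cell import read_state, cams, ctrl, models gives the robot as it stands. The module is installed in compiled form; this text tells all that it offers.
- The arm moves only by the tool step_hand, called after "Emit:" as a command line: name --argument value ..., lists and objects as JSON in quotes. Schema: {"type":"object","properties":{"rows":{"type":"array","items":{"type":"array","prefixItems":[{"type":"array","items":{"type":"number"},"minItems":3,"maxItems":3},{"type":"array","items":{"type":"number"},"minItems":3,"maxItems":3},{"type":"number"}],"minItems":3,"maxItems":3},"minItems":1,"maxItems":12},"only":{"type":"string"},"quiet":{"type":"boolean"},"lines":{"type":"string"}},"required":["rows"],"additionalProperties":false}. rows is a list of rows, 1 to 12 of them, each written [[dx, dy, dz], [rx, ry, rz], opening]: dx, dy, dz in shares of 250 mm (1.0 is 250 mm), then a rotation vector rx, ry, rz in normalised numbers (1 is 60 degrees), then the finger opening in mm; each row shifts and turns the commanded pose from where the row before left it, along the tool's axes as they then stand; what a row does not reach is not made up. A row lasts 1/10 s, in which the tool goes at most 50 mm and 0.15 rad, less where a joint would pass 70% of its speed; a pose out of reach is approached as far as the arm can. The fingers move at their own pace and stop on an object; the grip force is fixed at half the most. Time passes only in rows, so rows that do not move let the fingers close. The tool returns the time, the measured TCP pose, the force, the opening and the grip force at its end. only (a regular expression) keeps the lines of the reply that match it, lines (a string "A,B") keeps lines A to B, and quiet returns only ok. No shift or turn number may pass 1 either way. Input that does not fit is refused with a message, and nothing moves.
- read_state(): the state, without advancing time (a new reading comes with each control period).
- cams.get_image(name): name is "side" or "top"; returns (picture, depth): 480x640x3 uint8, blue, green, red; 480x640 float32, mm along the optical axis (not along the pixel's ray), 0 where there is no reading.
- cams.calibration(name): a dict with "fx", "fy", "cx", "cy" (pixels), "k1" (the pictures are not rectified: a ray, as slopes to the right and down, at radius r is drawn at 1 + k1 r^2 times it, then the intrinsics apply), "rvec" (rotation vector, rad) and "tvec" (3), from world to camera coordinates, as OpenCV has them. Camera axes: x right, y down, z forward; pixel columns grow to the right and rows downward; lengths in mm; the calibration is good to about 2 mm. A picture is of the moment at which its call begins. calibration takes no time and is no camera call.
- ctrl.finish_job(): hands the job in; it is judged then, once.
Trained networks look in the newest picture that a camera, given by its name, has taken for a name from the list of things; names that differ only in an ending like _2 or _b are one class to them, and where a whole thing is asked for, a point or a joint stands for the part that bears it (a point fixed in the world has none). Each returns a list of dicts, best first, with "confidence" (0 to 1); they miss things now and then, are a little off and sometimes report something else, mostly with a low value. They report only what shows in the picture. A call takes as long as a camera call.
- models.search_frame(thing, camera): "extent" ([left, top, right, bottom] in pixels, round what is visible of it).
- models.mark_of(thing, camera): "position" ([column, row] in pixels: a listed point, or the origin of a listed thing).
The state is a dict: "clock": time; "qpos": joint angles; "qd": joint speeds; "tau": joint torques, N m; "eef_pos": TCP position; "tool_rot": TCP orientation; "force": force on the tool from outside, world axes, zero at the start; "torque": the same for the moment, N m; "width": finger opening in mm; "gripper_force": force on a finger pad.
Only numpy, scipy, OpenCV 4.12 (cv2) and the standard library are available. Lean on these libraries where they do the work, as an engineer would, in place of code of your own. Each camera call takes 0.05 s, during which the arm holds its last target. There are 200 camera calls.

TASK

Switch on the microscope's supply unit in the proper order with a fingertip: press the green mains key, then the yellow lamp key, then the blue camera key, each gently and straight down until it is well in; the keys stay down by themselves. Leave the red and white keys up, do not pick up, shift or knock over the bottle, jar or slide box, and finish with the hand clear of everything.

Things in the scene. Friction and masses are not known exactly. Their poses are not given: they have to be found in the camera images.
- unit: microscope supply unit: cream box, black top panel, 170 x 260 x 60 mm (its x, y, z), fixed on the bench; origin: centre of its underside. On the panel, in 2 rows (unit x -35, +35 mm) by 3 columns (unit y -70, 0, +70 mm), stand a fixed black dial (38 mm across, 14 mm high, always at x +35, y -70) and five round coloured keys, shuffled among the other five places
- key_green_top (a point): centre of the flat top of the green key (mains), a round green plastic key 28 mm across that points up; key up, its top is 88 mm above the bench and 22 mm above its aluminium collar; the point moves down with the cap
- key_yellow_top (a point): centre of the flat top of the yellow key (lamp), a round yellow plastic key 28 mm across that points up; key up, its top is 88 mm above the bench and 22 mm above its aluminium collar; the point moves down with the cap
- key_blue_top (a point): centre of the flat top of the blue key (camera), a round blue plastic key 28 mm across that points up; key up, its top is 88 mm above the bench and 22 mm above its aluminium collar; the point moves down with the cap
- key_red_top (a point): centre of the flat top of the red key (heated stage), a round red plastic key 28 mm across that points up; key up, its top is 88 mm above the bench and 22 mm above its aluminium collar; the point moves down with the cap
- key_white_top (a point): centre of the flat top of the white key (spare outlet), a round white plastic key 28 mm across that points up; key up, its top is 88 mm above the bench and 22 mm above its aluminium collar; the point moves down with the cap
- key_green (a joint): how far the stem of the green key is pressed straight down, in m: 0 up, 0.010 at its stop. It moves with 3 N of friction, has no return spring and stays where it is left. Its cap sits on a soft spring (0.5 mm per N, 8 mm at most), so push the top some 2 mm further than the stem is to go; the cap springs back. On from 0.005; off below 0.0025. All start at 0
- key_yellow (a joint): how far the stem of the yellow key is pressed straight down, in m: 0 up, 0.010 at its stop. It moves with 3 N of friction, has no return spring and stays where it is left. Its cap sits on a soft spring (0.5 mm per N, 8 mm at most), so push the top some 2 mm further than the stem is to go; the cap springs back. On from 0.005; off below 0.0025. All start at 0
- key_blue (a joint): how far the stem of the blue key is pressed straight down, in m: 0 up, 0.010 at its stop. It moves with 3 N of friction, has no return spring and stays where it is left. Its cap sits on a soft spring (0.5 mm per N, 8 mm at most), so push the top some 2 mm further than the stem is to go; the cap springs back. On from 0.005; off below 0.0025. All start at 0
- key_red (a joint): how far the stem of the red key is pressed straight down, in m: 0 up, 0.010 at its stop. It moves with 3 N of friction, has no return spring and stays where it is left. Its cap sits on a soft spring (0.5 mm per N, 8 mm at most), so push the top some 2 mm further than the stem is to go; the cap springs back. On from 0.005; off below 0.0025. All start at 0
- key_white (a joint): how far the stem of the white key is pressed straight down, in m: 0 up, 0.010 at its stop. It moves with 3 N of friction, has no return spring and stays where it is left. Its cap sits on a soft spring (0.5 mm per N, 8 mm at most), so push the top some 2 mm further than the stem is to go; the cap springs back. On from 0.005; off below 0.0025. All start at 0
- collar_green: aluminium collar round the green key, 38 mm across, 6 mm high, fixed on the unit's panel; origin at the centre of its underside, 60 mm above the bench, on the key's axis. It carries the green key
- collar_yellow: aluminium collar round the yellow key, 38 mm across, 6 mm high, fixed on the unit's panel; origin at the centre of its underside, 60 mm above the bench, on the key's axis. It carries the yellow key
- collar_blue: aluminium collar round the blue key, 38 mm across, 6 mm high, fixed on the unit's panel; origin at the centre of its underside, 60 mm above the bench, on the key's axis. It carries the blue key
- collar_red: aluminium collar round the red key, 38 mm across, 6 mm high, fixed on the unit's panel; origin at the centre of its underside, 60 mm above the bench, on the key's axis. It carries the red key
- collar_white: aluminium collar round the white key, 38 mm across, 6 mm high, fixed on the unit's panel; origin at the centre of its underside, 60 mm above the bench, on the key's axis. It carries the white key
- oil_bottle: loose amber dropper bottle with black cap, 34 mm across, 75 mm high, standing beside the unit; origin: centre of its underside. A bystander
- jar: loose clear specimen jar with red cap, 56 mm across, 65 mm high, standing beside the unit; origin: centre of its underside. A bystander
- slide_box: loose closed blue slide box, 80 x 100 x 33 mm, lying on the bench beyond the unit; origin: centre of its underside. A bystander

How it is judged:
By the outcome, as a careful person would: the job done as asked, in the order asked, and still so for the second after the job is handed in, with the robot touching nothing.
It also fails if it takes over 38 s, if anything falls off the work surface, if the arm or the gripper's body presses on something with over 40 N, if the wrist force passes 120 N, or if a joint passes its speed limit or range.

## Working session

There is one attempt and no reset: what is moved stays moved. The work goes in short steps, Python scripts to look and compute and a tool call to move; the robot and the scene stay as the last step left them, time stands still between calls to the robot, and variables do not carry over. Pictures are saved under pics/ and viewed, at most 10 in all, crops included, and the job is handed in when it is done.

```bash
mkdir -p pics; cat > h.py <<'E'
import numpy as np, cv2
from cell import read_state, cams, ctrl, models
def ray(cam,px):
    c=cams.calibration(cam); x=(px[0]-c["cx"])/c["fx"]; y=(px[1]-c["cy"])/c["fy"]
    rd=np.hypot(x,y); r=rd
    for _ in range(30): r=rd/(1+c["k1"]*r*r)
    s=r/rd if rd else 1
    R=cv2.Rodrigues(np.array(c["rvec"],float))[0]; t=np.array(c["tvec"],float).ravel()
    return -R.T@t, R.T@np.array([x*s,y*s,1.])
def at_z(cam,px,z):
    o,d=ray(cam,px); return o+d*(z-o[2])/d[2]
def tri(a,b):
    A=[];B=[];ls=[ray(*a),ray(*b)]
    M=np.zeros((3,3));v=np.zeros(3)
    for o,d in ls:
        d=d/np.linalg.norm(d);P=np.eye(3)-np.outer(d,d);M+=P;v+=P@o
    p=np.linalg.solve(M,v)
    return p,[np.linalg.norm(np.cross(p-o,d/np.linalg.norm(d))) for o,d in ls]
E
python3 - <<'E'
from h import *
np.set_printoptions(precision=1,suppress=True)
for c in("top","side"):
    im,d=cams.get_image(c); cv2.imwrite(f"pics/{c}0.png",im); np.save(f"d_{c}.npy",d)
    o,_=ray(c,(320,240)); print(c,o)
for k in "green yellow blue red white".split():
    m={}
    for c in("top","side"):
        r=models.mark_of(f"key_{k}_top",c); m[c]=r[0]["position"] if r else None
        print(k,c,[(np.round(q["position"],1),round(q["confidence"],2)) for q in r[:2]], at_z(c,m[c],88) if r else "")
    if m["top"] and m["side"]: print("  tri",*tri(("top",m["top"]),("side",m["side"])))
for k in("oil_bottle","jar","slide_box","unit"):
    r=models.mark_of(k,"top"); 
    if r: print(k,r[0],at_z("top",r[0]["position"],0))
s=read_state();print(s["clock"],s["eef_pos"],s["tool_rot"],s["force"],s["width"])
E
```

```text
top [ 454.2   53.  1130.4]
side [527.5 513.6 648.6]
green top [(array([282.8, 244.6]), 0.48)] [630.9 102.4  88. ]
green side [(array([360.8, 278.9]), 0.7), (array([346.2, 319.2]), 0.5)] [550.4 134.8  88. ]
  tri [592.2 110.3  68.9] [np.float64(41.935329455612944), np.float64(41.935329455612724)]
yellow top [(array([275.7, 288. ]), 0.73)] [555.  114.9  88. ]
yellow side [(array([359. , 267.3]), 0.51)] [556.2 113.7  88. ]
  tri [555.5 114.7  89.4] [np.float64(0.632852786218553), np.float64(0.6328527862188897)]
blue top [(array([236.7, 242.2]), 0.64)] [636.  183.2  88. ]
blue side [(array([299.2, 294.6]), 0.66)] [637.5 179.3  88. ]
  tri [635.7 182.6  93.4] [np.float64(0.6671010294762241), np.float64(0.6671010294761387)]
red top [(array([233.5, 278. ]), 0.71)] [573.  188.1  88. ]
red side [(array([347.5, 304. ]), 0.63)] [563.7 182.4  88. ]
  tri [567.5 187.2  97.1] [np.float64(4.431384138509959), np.float64(4.431384138509752)]
white top [(array([316.2, 291. ]), 0.77)] [549.1  44.9  88. ]
white side [] 
oil_bottle {'position': [161.4, 280.3], 'confidence': 0.94} [579.8 336.    0. ]
jar {'position': [384.2, 276.8], 'confidence': 0.67} [582.5 -83.9   0. ]
slide_box {'position': [260.8, 175.9], 'confidence': 0.97} [781.2 149.    0. ]
unit {'position': [279.6, 274.7], 'confidence': 0.81} [588.5 112.7   0. ]
0.8 [242.8 603.  231.3] [ 3.1 -0.   2.8] [ 0.6  0.4 -0.5] 85.21747920423928
```

View pics/top0.png

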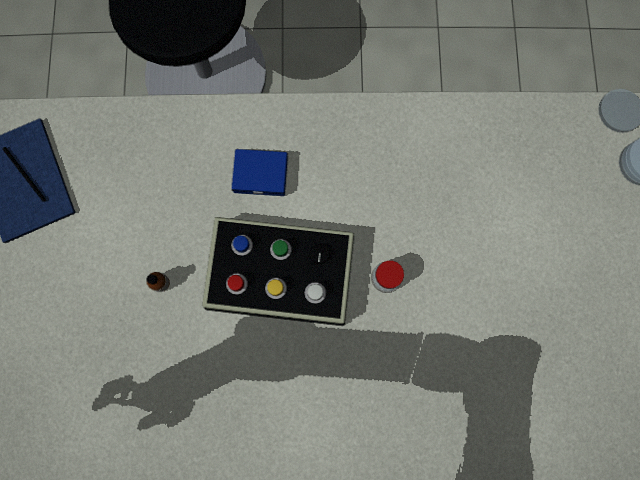

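View pics/side0.png

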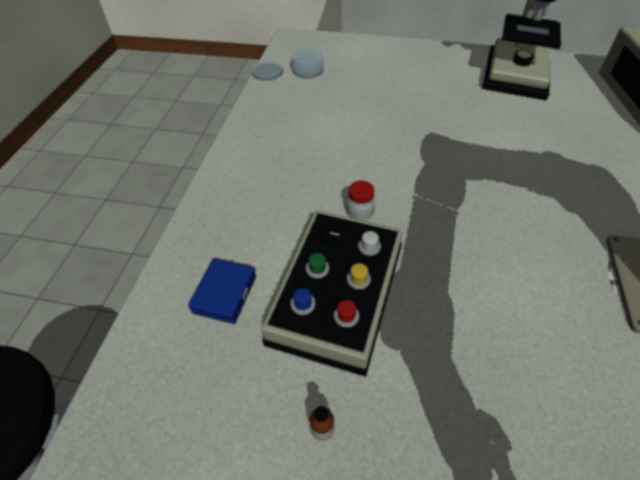

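The pictures show blue (241,243), green (281,247), red (235,283), yellow (275,287) and white (315,292) in the top view, with the dial at (320,257). The side view has green at (317,262), yellow (359,273) and blue (302,298), so the network's first side mark for green was wrong. I'll refine by colour and fit the grid.

```bash
python3 - <<'E'
from h import *
np.set_printoptions(precision=1,suppress=True)
top=dict(blue=(241,243),green=(281,247),red=(235,283),yellow=(275,287),white=(315,292))
side=dict(blue=(302,298),green=(317,262),red=(346,311),yellow=(359,273),white=(370,243))
slot=dict(blue=(35,70),green=(35,0),red=(-35,70),yellow=(-35,0),white=(-35,-70))
def mask(im,k,p):
    hsv=cv2.cvtColor(im,cv2.COLOR_BGR2HSV).astype(int); h,s,v=hsv[...,0],hsv[...,1],hsv[...,2]
    m={"blue":(abs(h-115)<15)&(s>120),"green":(abs(h-70)<25)&(s>80),"red":((h<10)|(h>170))&(s>120),"yellow":(abs(h-25)<12)&(s>100),"white":(s<40)&(v>200)}[k]&(v>50)
    y,x=np.mgrid[:480,:640]; return m&(np.hypot(x-p[0],y-p[1])<15)
P={}
for cam,pos in(("top",top),("side",side)):
    im=cv2.imread(f"pics/{cam}0.png"); d=np.load(f"d_{cam}.npy"); c=cams.calibration(cam)
    R=cv2.Rodrigues(np.array(c["rvec"],float))[0]
    for k,p in pos.items():
        ys,xs=np.nonzero(mask(im,k,p)); pts=[]
        for x,y in zip(xs,ys):
            if d[y,x]>0:
                o,dr=ray(cam,(x,y)); pts.append(o+dr*d[y,x])
        pts=np.array(pts); z=np.percentile(pts[:,2],80); t=pts[pts[:,2]>z-6]
        # centroid pixel of all, intersect z=88
        mid=(t.min(0)+t.max(0))/2
        P[cam,k]=t.mean(0); print(cam,k,len(xs),len(t),z,"mean",t.mean(0),"mid",mid,"ext",np.ptp(t,axis=0))
def fit(Q,ks):
    A=np.array([slot[k] for k in ks],float);B=np.array([Q[k][:2] for k in ks]);a=A-A.mean(0);b=B-B.mean(0)
    th=np.arctan2((a[:,0]*b[:,1]-a[:,1]*b[:,0]).sum(),(a*b).sum());R=np.array([[np.cos(th),-np.sin(th)],[np.sin(th),np.cos(th)]])
    t=B.mean(0)-R@A.mean(0); G=np.array([R@np.array(slot[k])+t for k in ks]); return th,t,dict(zip(ks,G)),np.linalg.norm(G-B,axis=1)
for cam in("top","side"): print(cam,*fit({k:P[cam,k] for k in slot},list(slot)))
s=read_state();print(s["eef_pos"],s["tool_rot"],cv2.Rodrigues(np.eye(3))[0].T)
print(ctrl.grip_point_offset)
E
```

```text
top blue 188 180 88.94746217022762 mean [634.7 177.5  87.5] mid [635.  177.4  88.4] ext [25.4 24.7 10.6]
top green 179 176 88.98779611746859 mean [626.5 108.   87.4] mid [627.  107.5  88. ] ext [25.3 24.5  8.7]
top red 191 183 89.34835696212485 mean [565.6 185.7  87.6] mid [565.4 185.5  87.8] ext [26.3 24.2  8.5]
top yellow 205 185 89.024903978554 mean [557.  116.9  87.7] mid [557.7 117.   87.8] ext [26.3 26.2  8.8]Traceback (most recent call last):
  File "<stdin>", line 19, in <module>
IndexError: too many indices for array: array is 1-dimensional, but 2 were indexed
```

```bash
python3 - <<'E'
from h import *
np.set_printoptions(precision=1,suppress=True)
top=dict(blue=(241,243),green=(281,247),red=(235,283),yellow=(275,287))
side=dict(blue=(302,298),green=(317,262),red=(346,311),yellow=(359,273))
slot=dict(blue=(35,70),green=(35,0),red=(-35,70),yellow=(-35,0))
P={}
for cam,pos in(("top",top),("side",side)):
    im=cv2.imread(f"pics/{cam}0.png"); d=np.load(f"d_{cam}.npy")
    hsv=cv2.cvtColor(im,cv2.COLOR_BGR2HSV).astype(int); h,s,v=hsv[...,0],hsv[...,1],hsv[...,2]
    y_,x_=np.mgrid[:480,:640]
    for k,p in pos.items():
        m={"blue":(abs(h-115)<15)&(s>120),"green":(abs(h-70)<25)&(s>80),"red":((h<10)|(h>170))&(s>120),"yellow":(abs(h-25)<12)&(s>100)}[k]&(v>50)&(np.hypot(x_-p[0],y_-p[1])<15)
        pts=np.array([o+dr*d[y,x] for y,x in np.argwhere(m) if d[y,x]>0 for o,dr in [ray(cam,(x,y))]])
        z=np.percentile(pts[:,2],80); t=pts[pts[:,2]>z-4]
        P[cam,k]=t.mean(0); print(cam,k,len(t),z,t.mean(0),(t.min(0)+t.max(0))/2)
def fit(Q):
    ks=list(Q);A=np.array([slot[k] for k in ks],float);B=np.array([Q[k][:2] for k in ks]);a=A-A.mean(0);b=B-B.mean(0)
    th=np.arctan2((a[:,0]*b[:,1]-a[:,1]*b[:,0]).sum(),(a*b).sum());R=np.array([[np.cos(th),-np.sin(th)],[np.sin(th),np.cos(th)]])
    t=B.mean(0)-R@A.mean(0); G=np.array([R@np.array(slot[k])+t for k in ks]); return th,t,dict(zip(ks,G)),np.linalg.norm(G-B,axis=1)
for cam in("top","side"): print(cam,*fit({k:P[cam,k] for k in slot}))
av=fit({k:(P["top",k]+P["side",k])/2 for k in slot}); print(*av)
s=read_state();rot=np.array(s["tool_rot"]);print(rot)
from scipy.spatial.transform import Rotation as Ro
R=Ro.from_euler("xyz",rot).as_matrix(); print(R)
p=np.array(s["eef_pos"])
for k in("green","yellow","blue"):
    q=np.array([*av[2][k],110.]); print(k,"tool delta",R.T@(q-p)); p=q
print(ctrl.grip_point_offset,s["clock"])
E
```

```text
top blue 167 88.94746217022762 [634.6 177.5  87.8] [634.9 177.4  89.3]
top green 161 88.98779611746859 [626.4 108.3  87.7] [626.9 107.5  88.7]
top red 157 89.34835696212485 [565.5 185.6  88.1] [565.3 185.5  88.7]
top yellow 169 89.024903978554 [557.2 116.9  88. ] [557.7 117.   88.6]
side blue 229 88.43511373429817 [632.6 180.3  87.7] [633.2 179.4  87.5]
side green 186 88.64818432909601 [624.8 111.5  87.9] [625.2 110.1  87.8]
side red 247 88.52405054529379 [564.6 189.2  87.8] [564.9 188.1  87.5]
side yellow 208 88.53041681440656 [556.1 120.2  87.9] [556.2 119.6  88. ]
top -0.11996261112221489 [591.7 112.3] {'blue': array([634.9, 177.6]), 'green': array([626.5, 108.1]), 'red': array([565.4, 186. ]), 'yellow': array([557. , 116.5])} [0.3 0.2 0.5 0.5]
side -0.12291573807331325 [590.2 115.5] {'blue': array([633.6, 180.7]), 'green': array([625. , 111.3]), 'red': array([564.1, 189.3]), 'yellow': array([555.5, 119.8])} [1.  0.3 0.5 0.7]
-0.12143551384458076 [591.  113.9] {'blue': array([634.2, 179.2]), 'green': array([625.7, 109.7]), 'red': array([564.7, 187.7]), 'yellow': array([556.2, 118.2])} [0.7 0.2 0.4 0.5]
[ 3.1 -0.   2.8]
[[-0.9  0.4 -0. ]
 [ 0.4  0.9  0. ]
 [ 0.   0.  -1. ]]
green tool delta [-539.5 -314.5  121.3]
yellow tool delta [ 67.6 -18.1   0. ]
blue tool delta [-49.5  85.7   0. ]
18.700000000000003 0.8
```

Units first: shifts go in shares of 250 mm and turns go in shares of 60 degrees. So -40 mm / 250 = -0.16, -35 mm / 250 = -0.14.

Emit:
step_hand --rows '[[[-0.08, -0.048, 0], [0, 0, 0], 0], [[-0.14, -0.08, 0], [0, 0, 0], 0], [[-0.16, -0.092, 0], [0, 0, 0], 0], [[-0.16, -0.092, 0], [0, 0, 0], 0], [[-0.16, -0.092, 0], [0, 0, 0], 0], [[-0.16, -0.092, 0], [0, 0, 0], 0], [[-0.16, -0.092, 0], [0, 0, 0], 0], [[-0.16, -0.092, 0], [0, 0, 0], 0], [[-0.16, -0.092, 0], [0, 0, 0], 0], [[-0.16, -0.092, 0], [0, 0, 0], 0], [[-0.16, -0.092, 0], [0, 0, 0], 0], [[-0.16, -0.092, 0], [0, 0, 0], 0]]'

```text
clock: 2.0
eef_pos: [568.0, 188.4, 231.5]
tool_rot: [3.141, 0.0, 2.759]
force: [1.3, 1.0, -0.6]
width: -0.1
gripper_force: 0.0
```

```bash
cat > go.py <<'E'
from h import *
import sys
from scipy.spatial.transform import Rotation as Ro
s=read_state();R=Ro.from_euler("xyz",s["tool_rot"]).as_matrix()
T=dict(green=(625.7,109.7),yellow=(556.2,118.2),blue=(634.2,179.2))
for k in T: print(k,np.round(R.T@(np.array([*T[k],float(sys.argv[1])])-s["eef_pos"]),1))
print(s["clock"],np.round(s["eef_pos"],1),np.round(s["tool_rot"],3),np.round(s["force"],1),s["width"],np.round(R[:,2],3))
E
python3 go.py 110
```

```text
green [-82.9 -51.6 121.5]
yellow [-15.2 -69.6 121.5]
blue [-64.8  16.1 121.6]
2.0 [568.  188.4 231.5] [3.141 0.    2.759] [ 1.3  1.  -0.6] -0.1124079381091706 [ 0.  0. -1.]
```

Emit:
step_hand --rows '[[[-0.132, -0.08, 0.08], [0, 0, 0], 0], [[-0.132, -0.08, 0.16], [0, 0, 0], 0], [[-0.068, -0.048, 0.16], [0, 0, 0], 0], [[0, 0, 0.064], [0, 0, 0], 0], [[0, 0, 0], [0, 0, 0], 0], [[0, 0, 0], [0, 0, 0], 0]]'

```text
clock: 2.6
eef_pos: [622.4, 114.6, 119.7]
tool_rot: [3.141, 0.0, 2.759]
force: [-0.2, 0.3, -0.0]
width: -0.0
gripper_force: 0.0
```

```bash
python3 go.py 90
python3 - <<'E'
from h import *
for c in("top","side"):
    im,d=cams.get_image(c); cv2.imwrite(f"pics/{c}1.png",im)
a=cv2.resize(cv2.imread("pics/top1.png")[180:340,180:380],(400,320)); b=cv2.resize(cv2.imread("pics/side1.png")[200:360,240:440],(400,320))
cv2.imwrite("pics/m1.png",np.hstack([a,b]))
E
```

```text
green [-4.9 -3.3 29.7]
yellow [ 62.8 -21.4  29.7]
blue [13.2 64.3 29.8]
2.6 [622.4 114.6 119.7] [3.141 0.    2.759] [-0.2  0.3 -0. ] -0.031614322029863404 [ 0.     0.001 -1.   ]
```

View pics/m1.png

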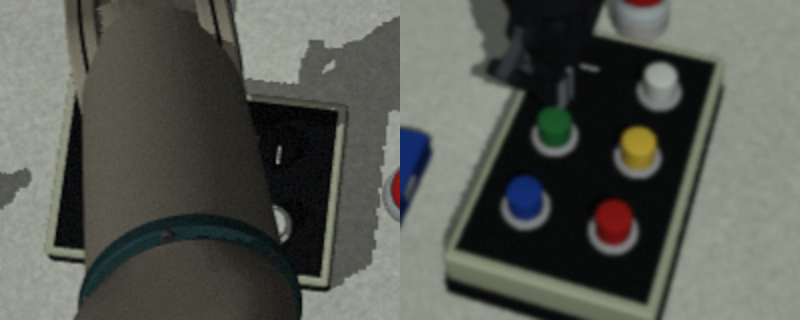

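The fingertips hang just above and beyond green, at about (565,95) in the right half of the montage. Green is free and all keys are still up.

In the tool's units: 12 mm / 250 = 0.048, -3.3 mm / 250 = -0.0132.

Emit:
step_hand --rows '[[[-0.02, -0.0132, 0.048], [0, 0, 0], 0], [[0, 0, 0.048], [0, 0, 0], 0], [[0, 0, 0], [0, 0, 0], 0]]'

```text
clock: 3.0
eef_pos: [624.2, 108.5, 93.4]
tool_rot: [-3.14, -0.003, 2.759]
force: [0.8, -0.2, -0.2]
width: 0.3
gripper_force: 0.0
```

```bash
python3 go.py 77.5
```

```text
green [-1.   1.7 15.9]
yellow [ 66.6 -16.4  16.1]
blue [17.1 69.4 15.8]
3.0 [624.2 108.5  93.4] [-3.140e+00 -3.000e-03  2.759e+00] [ 0.8 -0.2 -0.2] 0.25444189280927554 [-0.003 -0.001 -1.   ]
```

In the tool's units: 3 mm / 250 = 0.012, 2 mm / 250 = 0.008.

Emit:
step_hand --rows '[[[-0.004, 0.004, 0.012], [0, 0, 0], 0], [[0, 0, 0.012], [0, 0, 0], 0], [[0, 0, 0.012], [0, 0, 0], 0], [[0, 0, 0.008], [0, 0, 0], 0]]'

```text
clock: 3.4
eef_pos: [627.2, 109.7, 84.5]
tool_rot: [3.141, 0.0, 2.759]
force: [-1.0, -0.4, 2.9]
width: 0.0
gripper_force: 1.6
```

Emit:
step_hand --rows '[[[0, 0, 0.008], [0, 0, 0], 0], [[0, 0, 0.008], [0, 0, 0], 0], [[0, 0, 0], [0, 0, 0], 0]]'

```text
clock: 3.7
eef_pos: [627.2, 109.7, 80.3]
tool_rot: [3.141, 0.0, 2.759]
force: [-0.7, 0.5, 3.0]
width: -0.0
gripper_force: 1.4
```

```bash
python3 go.py 77
```

```text
green [ 1.4 -0.6  3.3]
yellow [ 69.  -18.6   3.3]
blue [19.5 67.1  3.3]
3.7 [627.2 109.7  80.3] [3.141 0.    2.759] [-0.7  0.5  3. ] -0.03737478014759577 [ 0.001  0.    -1.   ]
```

In the tool's units: 1.5 mm / 250 = 0.006, 1 mm / 250 = 0.004.

Emit:
step_hand --rows '[[[0, 0, 0.006], [0, 0, 0], 0], [[0, 0, 0.004], [0, 0, 0], 0], [[0, 0, 0], [0, 0, 0], 0]]'

```text
clock: 4.0
eef_pos: [627.2, 109.7, 77.8]
tool_rot: [3.141, 0.0, 2.759]
force: [-0.4, 1.4, 4.1]
width: -0.1
gripper_force: 1.4
```

Emit:
step_hand --rows '[[[0, 0, -0.032], [0, 0, 0], 0], [[0, 0, -0.08], [0, 0, 0], 0], [[0, 0, -0.048], [0, 0, 0], 0], [[0.136, -0.036, 0], [0, 0, 0], 0], [[0.136, -0.036, 0], [0, 0, 0], 0], [[0, 0, 0], [0, 0, 0], 0], [[0, 0, 0], [0, 0, 0], 0]]'

```text
clock: 4.7
eef_pos: [556.9, 118.2, 118.4]
tool_rot: [3.142, 0.0, 2.759]
force: [0.6, -0.2, 1.3]
width: 0.1
gripper_force: 0.0
```

```bash
python3 go.py 93
```

```text
green [-67.   17.8  25.4]
yellow [ 0.6 -0.3 25.4]
blue [-49.   85.4  25.4]
4.7 [556.9 118.2 118.4] [3.142 0.    2.759] [ 0.6 -0.2  1.3] 0.0727719478636765 [ 0. -0. -1.]
```

Next I check green's height in the side view before pressing yellow.

```bash
cat > chk.py <<'E'
from h import *
d=cams.get_image("side"); im,d=d; cv2.imwrite("pics/chk.png",im)
hsv=cv2.cvtColor(im,cv2.COLOR_BGR2HSV).astype(int); h,s,v=[hsv[...,i] for i in range(3)]
y_,x_=np.mgrid[:480,:640]
for k,p in dict(green=(317,262),yellow=(359,273),blue=(302,298),red=(346,311)).items():
    m={"blue":(abs(h-115)<15)&(s>120),"green":(abs(h-70)<25)&(s>80),"red":((h<10)|(h>170))&(s>120),"yellow":(abs(h-25)<12)&(s>100)}[k]&(v>50)&(np.hypot(x_-p[0],y_-p[1])<15)
    z=[(o+dr*d[y,x])[2] for y,x in np.argwhere(m) if d[y,x]>0 for o,dr in [ray("side",(x,y))]]
    print(k,len(z),np.round(np.percentile(z,[50,80]),1) if z else "")
E
python3 chk.py
```

```text
green 216 [79.  80.1]
yellow 328 [87.1 88.7]
blue 319 [87.3 88.6]
red 335 [87.4 88.8]
```

In the tool's units: 15 mm / 250 = 0.06, 10 mm / 250 = 0.04.

Emit:
step_hand --rows '[[[0, 0, 0.06], [0, 0, 0], 0], [[0, 0, 0.04], [0, 0, 0], 0], [[0, 0, 0], [0, 0, 0], 0]]'

```text
clock: 5.05
eef_pos: [556.8, 117.6, 91.3]
tool_rot: [-3.14, -0.002, 2.758]
force: [0.1, -0.3, -0.2]
width: -0.1
gripper_force: 0.0
```

```bash
python3 go.py 78
```

```text
green [-66.9  18.5  13.2]
yellow [ 0.8  0.3 13.3]
blue [-48.7  86.1  13.1]
5.05 [556.8 117.6  91.3] [-3.140e+00 -2.000e-03  2.758e+00] [ 0.1 -0.3 -0.2] -0.09401378701860978 [-0.002 -0.001 -1.   ]
```

Green is down about 8.5 mm. Now yellow.

In the tool's units: 3 mm / 250 = 0.012, 2.5 mm / 250 = 0.01.

Emit:
step_hand --rows '[[[0, 0, 0.012], [0, 0, 0], 0], [[0, 0, 0.012], [0, 0, 0], 0], [[0, 0, 0.012], [0, 0, 0], 0], [[0, 0, 0.01], [0, 0, 0], 0], [[0, 0, 0.008], [0, 0, 0], 0], [[0, 0, 0], [0, 0, 0], 0]]'

```text
clock: 5.65
eef_pos: [557.7, 118.1, 79.4]
tool_rot: [3.141, 0.001, 2.759]
force: [-0.1, -0.5, 2.3]
width: 0.0
gripper_force: 1.4
```

```bash
python3 go.py 78
```

```text
green [-66.2  17.6   1.5]
yellow [ 1.4 -0.5  1.4]
blue [-48.1  85.2   1.5]
5.65 [557.7 118.1  79.4] [3.141e+00 1.000e-03 2.759e+00] [-0.1 -0.5  2.3] 0.01198626846595027 [ 0.001  0.    -1.   ]
```

In the tool's units: 1.5 mm / 250 = 0.006.

Emit:
step_hand --rows '[[[0, 0, 0.006], [0, 0, 0], 0], [[0, 0, 0], [0, 0, 0], 0]]'

```text
clock: 5.85
eef_pos: [557.7, 118.2, 77.9]
tool_rot: [3.141, 0.001, 2.759]
force: [1.7, -0.4, 2.9]
width: -0.1
gripper_force: 1.4
```

Emit:
step_hand --rows '[[[0, 0, -0.032], [0, 0, 0], 0], [[0, 0, -0.08], [0, 0, 0], 0], [[0, 0, -0.048], [0, 0, 0], 0], [[-0.064, 0.116, 0], [0, 0, 0], 0], [[-0.064, 0.116, 0], [0, 0, 0], 0], [[-0.064, 0.108, 0], [0, 0, 0], 0], [[0, 0, 0], [0, 0, 0], 0], [[0, 0, 0], [0, 0, 0], 0]]'

```text
clock: 6.65
eef_pos: [632.6, 179.3, 117.5]
tool_rot: [-3.141, -0.001, 2.76]
force: [-0.1, -0.8, -0.5]
width: 0.2
gripper_force: 0.0
```

```bash
python3 go.py 93; python3 chk.py
```

```text
green [-19.6 -67.1  24.5]
yellow [ 48.1 -85.2  24.6]
blue [-1.6  0.5 24.5]
6.65 [632.6 179.3 117.5] [-3.141e+00 -1.000e-03  2.760e+00] [-0.1 -0.8 -0.5] 0.24198831802267676 [-0.002 -0.    -1.   ]
green 166 [78.9 80. ]
yellow 272 [79.  80.1]
blue 309 [87.2 88.4]
red 338 [87.4 88.6]
```

Yellow is down, and blue and red are still up. Now blue.

In the tool's units: 14 mm / 250 = 0.056, 10 mm / 250 = 0.04.

Emit:
step_hand --rows '[[[-0.004, 0, 0.056], [0, 0, 0], 0], [[0, 0, 0.04], [0, 0, 0], 0], [[0, 0, 0], [0, 0, 0], 0]]'

```text
clock: 7.0
eef_pos: [632.2, 177.6, 91.4]
tool_rot: [-3.138, -0.004, 2.758]
force: [0.7, 0.3, 0.3]
width: -0.2
gripper_force: 0.0
```

Emit:
step_hand --rows '[[[0, 0, 0.012], [0, 0, 0], 0], [[0, 0, 0.012], [0, 0, 0], 0], [[0, 0, 0.012], [0, 0, 0], 0], [[0, 0, 0.01], [0, 0, 0], 0], [[0, 0, 0.008], [0, 0, 0], 0], [[0, 0, 0], [0, 0, 0], 0]]'

```text
clock: 7.6
eef_pos: [634.4, 178.6, 80.3]
tool_rot: [-3.142, 0.0, 2.759]
force: [-1.0, -0.2, 3.1]
width: 0.3
gripper_force: 1.4
```

```bash
python3 go.py 78
```

```text
green [-17.7 -67.2   2.3]
yellow [ 50.  -85.3   2.3]
blue [0.4 0.5 2.3]
7.6 [634.4 178.6  80.3] [-3.142  0.     2.759] [-1.  -0.2  3.1] 0.2627474699303113 [ 0. -0. -1.]
```

In the tool's units: 1.5 mm / 250 = 0.006, 0.8 mm / 250 = 0.0032.

Emit:
step_hand --rows '[[[0, 0, 0.006], [0, 0, 0], 0], [[0, 0, 0.0032], [0, 0, 0], 0], [[0, 0, 0], [0, 0, 0], 0]]'

```text
clock: 7.9
eef_pos: [634.4, 178.6, 78.0]
tool_rot: [3.142, 0.0, 2.759]
force: [-1.0, -1.0, 3.1]
width: -0.0
gripper_force: 1.4
```

Emit:
step_hand --rows '[[[0, 0, -0.032], [0, 0, 0], 0], [[0, 0, -0.08], [0, 0, 0], 0], [[0, 0, -0.16], [0, 0, 0], 0], [[0, 0, -0.16], [0, 0, 0], 0], [[0, 0, -0.08], [0, 0, 0], 0], [[0, 0, 0], [0, 0, 0], 0], [[0.14, 0.08, 0], [0, 0, 0], 0], [[0.16, 0.092, 0], [0, 0, 0], 0], [[0.16, 0.092, 0], [0, 0, 0], 0], [[0.16, 0.092, 0], [0, 0, 0], 0], [[0, 0, 0], [0, 0, 0], 0], [[0, 0, 0], [0, 0, 0], 0]]'

```text
clock: 9.1
eef_pos: [522.1, 320.5, 205.2]
tool_rot: [-3.14, -0.001, 2.763]
force: [0.8, 0.6, -0.7]
width: 0.4
gripper_force: 0.0
```

```bash
python3 chk.py; python3 -c "
from h import *
im,_=cams.get_image('top');b=cv2.imread('pics/chk.png')
cv2.imwrite('pics/end.png',np.hstack([cv2.resize(im[120:360,120:440],(400,300)),cv2.resize(b[160:460,180:480],(300,300))]))"
```

```text
green 3 [67.2 68.3]
yellow 0 
blue 261 [78.9 80.1]
red 2 [72.3 72.4]
```

View pics/end.png

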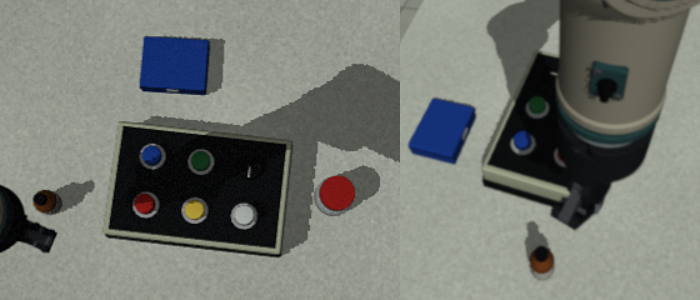

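The end picture shows blue (152,155), green (200,160) and yellow (194,210) pressed. The bottle, jar and slide box stand where they were, and the hand is clear at z = 205 mm.

```bash
python3 -c "
from cell import ctrl; print(ctrl.finish_job())"
```

```text
the job is handed in; nothing more can be done
None
```

I pressed green, then yellow, then blue, each about 8 mm down by depth check; red and white stayed untouched, the bottle, jar and slide box look unmoved in the last picture, and the job is handed in with the hand clear.

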